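# Rotate the spice tins and bin the empties through the sprung flap

## Task

Put every empty, open tin, from the rack and from the board, into the steel caddy through its sprung flap and let the flap close. In each lane of the rack bring the older closed tin forward right up to the front lip, and stand each new closed tin from the board upright on the floor of a lane behind an older one, one to a lane. Leave the spoon, egg cups, bowl, grater and tongs where they are.

Things in the scene. Friction and masses are not known exactly. Their poses are not given: they have to be found in the camera images.
- rack: fixed wooden spice rack, 166 (x) x 250 (y) mm, beside the board, left or right. Origin: centre, table height; x from front lip (near robot, 18 mm high, inner face x=-75) to back panel (50 mm high, inner face x=+75); floor z=6. Three lanes along x, centres y=-80, 0, +80, 58 wide between rails 6 mm above the floor. A tin at the lip has its origin at x=-53; one behind goes at x=0 to +50 (all mm)
- caddy: steel recycling caddy, fixed, outside 150 (x) x 170 (y) x 200 mm high, beside the board, oppopoint the rack. Origin at the centre of its underside. Its only way in is the mouth in its top, 94 (x) x 150 (y) mm, from caddy x = -29 to +65 mm, closed by the sprung flap; walls 10 mm, inner floor 6 mm above the table
- flap (a joint): white plastic flap (three low ribs near its free edge) closing the caddy's mouth, level with the rim, 90 (x) x 146 (y) x 3 mm, hinged on its +x edge. 0 = shut, level; pushed from above it swings down inside, to 1.45 rad; a spring (0.06 N m shut, 0.16 open) shuts it when let go; an empty tin's weight does not open it
- flap_hinge (a point): middle of the flap's hinge line (which runs along caddy y), at caddy x = +63 mm, at rim height, 200 mm above the table. Fingertips about 46 mm from the hinge and 65 mm below the rim hold the flap at about 1 rad: a tin let go there slides off into the caddy, and the flap follows the fingers up
- old1: closed (full) spice tin: upright steel cylinder 44 mm in diameter and 38 mm high with a black knob 14 mm across and 10 mm high on its lid (48 mm in all); origin at the centre of its underside, z up its axis. Older stock: it stands in the rack at the start, in the rear half of its lane.
- old2: closed (full) spice tin: upright steel cylinder 44 mm in diameter and 38 mm high with a black knob 14 mm across and 10 mm high on its lid (48 mm in all); origin at the centre of its underside, z up its axis. Older stock: it stands in the rack at the start, in the rear half of its lane.
- old3: closed (full) spice tin: upright steel cylinder 44 mm in diameter and 38 mm high with a black knob 14 mm across and 10 mm high on its lid (48 mm in all); origin at the centre of its underside, z up its axis. Older stock: it stands in the rack at the start, in the rear half of its lane.
- new1: closed (full) spice tin: upright steel cylinder 44 mm in diameter and 38 mm high with a black knob 14 mm across and 10 mm high on its lid (48 mm in all); origin at the centre of its underside, z up its axis. New stock: looks like the older tins, but stands on the chopping board at the start; may be absent.
- new2: closed (full) spice tin: upright steel cylinder 44 mm in diameter and 38 mm high with a black knob 14 mm across and 10 mm high on its lid (48 mm in all); origin at the centre of its underside, z up its axis. New stock: looks like the older tins, but stands on the chopping board at the start; may be absent.
- new3: closed (full) spice tin: upright steel cylinder 44 mm in diameter and 38 mm high with a black knob 14 mm across and 10 mm high on its lid (48 mm in all); origin at the centre of its underside, z up its axis. New stock: looks like the older tins, but stands on the chopping board at the start; may be absent.
- empty1: empty spice tin: the same 44 mm steel cylinder but open at the top, without lid or knob, 34 mm high, wall 2 mm; origin at the centre of its underside, z up its axis. At the start at the front of a rack lane, before an older tin; may be absent.
- empty2: empty spice tin: the same 44 mm steel cylinder but open at the top, without lid or knob, 34 mm high, wall 2 mm; origin at the centre of its underside, z up its axis. At the start at the front of a rack lane, before an older tin; may be absent.
- empty3: empty spice tin: the same 44 mm steel cylinder but open at the top, without lid or knob, 34 mm high, wall 2 mm; origin at the centre of its underside, z up its axis. At the start at the front of a rack lane, before an older tin; may be absent.
- empty4: empty spice tin: the same 44 mm steel cylinder but open at the top, without lid or knob, 34 mm high, wall 2 mm; origin at the centre of its underside, z up its axis. Stands on the chopping board at the start; may be absent.
- board: wooden chopping board, fixed, 460 x 240 x 18 mm thick, in front of the robot; origin at the centre of its underside, so its top is 18 mm above the table
- spoon: bystander: white melamine spoon 170 mm long (along its x), up to about 34 mm wide, lying flat on the board; origin under its middle
- eggcup1: bystander: white ceramic egg cup, 50 mm wide, 56 mm high, on the far part of the board; origin at the centre of its foot
- eggcup2: bystander: white ceramic egg cup, 50 mm wide, 56 mm high, on the far part of the board; origin at the centre of its foot
- bowl: bystander: round glass bowl 120 mm wide, 65 mm high, with a white clip lid, at the far end of the board; origin under its centre
- grater: bystander: steel box grater 60 (x) x 90 (y) x 206 mm high, standing on the far end of the board; origin under its centre
- tongs: bystander: steel tongs latched shut, 230 mm long, lying on the table; origin under their middle

How it is judged:
At the end, for the whole second after the job is handed in: Every empty is inside the caddy, flap shut (under 0.08 rad). Each older tin stands between lane rails at most 12 mm from the front lip; each new tin, one to a lane, stands between rails behind it (origin 60 to 135 mm behind the lip's inner face). All upright and at rest (x of empty1 in the frame of caddy between -0.075 and 0.075 m and y of empty1 in the frame of caddy between -0.085 and 0.085 m and z of empty1 in the frame of caddy between -0.01 and 0.15 m and x of empty2 in the frame of caddy between -0.075 and 0.075 m and y of empty2 in the frame of caddy between -0.085 and 0.085 m and z of empty2 in the frame of caddy between -0.01 and 0.15 m and x of empty3 in the frame of caddy between -0.075 and 0.075 m and y of empty3 in the frame of caddy between -0.085 and 0.085 m and z of empty3 in the frame of caddy between -0.01 and 0.15 m and x of empty4 in the frame of caddy between -0.075 and 0.075 m and y of empty4 in the frame of caddy between -0.085 and 0.085 m and z of empty4 in the frame of caddy between -0.01 and 0.15 m and (y of old1 in the frame of rack between -0.092 and -0.068 m or y of old1 in the frame of rack between -0.012 and 0.012 m or y of old1 in the frame of rack between 0.068 and 0.092 m) and x of old1 in the frame of rack between -0.058 and -0.041 m and z of old1 in the frame of rack between 0.002 and 0.01 m and angle between each of old1, old2, old3, new1, new2, new3's own z axis and vertical below 0.08 rad and linear speed of each of old1, old2, old3, new1, new2, new3 below 0.02 m/s and (y of old2 in the frame of rack between -0.092 and -0.068 m or y of old2 in the frame of rack between -0.012 and 0.012 m or y of old2 in the frame of rack between 0.068 and 0.092 m) and x of old2 in the frame of rack between -0.058 and -0.041 m and z of old2 in the frame of rack between 0.002 and 0.01 m and (y of old3 in the frame of rack between -0.092 and -0.068 m or y of old3 in the frame of rack between -0.012 and 0.012 m or y of old3 in the frame of rack between 0.068 and 0.092 m) and x of old3 in the frame of rack between -0.058 and -0.041 m and z of old3 in the frame of rack between 0.002 and 0.01 m and (y of new1 in the frame of rack between -0.092 and -0.068 m or y of new1 in the frame of rack between -0.012 and 0.012 m or y of new1 in the frame of rack between 0.068 and 0.092 m) and x of new1 in the frame of rack between -0.015 and 0.06 m and z of new1 in the frame of rack between 0.002 and 0.01 m and (y of new2 in the frame of rack between -0.092 and -0.068 m or y of new2 in the frame of rack between -0.012 and 0.012 m or y of new2 in the frame of rack between 0.068 and 0.092 m) and x of new2 in the frame of rack between -0.015 and 0.06 m and z of new2 in the frame of rack between 0.002 and 0.01 m and (y of new3 in the frame of rack between -0.092 and -0.068 m or y of new3 in the frame of rack between -0.012 and 0.012 m or y of new3 in the frame of rack between 0.068 and 0.092 m) and x of new3 in the frame of rack between -0.015 and 0.06 m and z of new3 in the frame of rack between 0.002 and 0.01 m and horizontal distance between new1 and new2 above 0.06 m and horizontal distance between each of new1, new2 and new3 above 0.06 m and value of joint flap below 0.08 rad); the robot touches nothing.
It fails at once if the spoon, an egg cup, the bowl, the grater or the tongs is moved by more than 4 cm (distance of any of spoon, eggcup1, eggcup2, bowl, grater, tongs from where it was at the start of the episode above 0.04 m).
Of empty1, empty2, empty3, empty4 only 2 to 4 are there at a start; the rules pass over those that are not, and their reading is None.
Of new1, new2, new3 only 2 to 3 are there at a start; the rules pass over those that are not, and their reading is None.
At some moment in a run one of new1, new2, new3 may be knocked a few centimetres aside while the robot is not near it.
It also fails if it takes over 210 s, if anything falls off the work surface, if the arm or the gripper's body presses on something with over 40 N, if the wrist force passes 120 N, or if a joint passes its speed limit or range.

## Robot

A 6-joint arm with a two-finger parallel gripper is mounted at the origin on the work surface. World frame = base frame: x ahead of the robot, y to its left, z up, the work surface at z = 0. Lengths are in m, angles in rad, forces in N, time in s.
With the tool pointing down it reaches from about 0.425 to 1.125 m from the base axis. Payload 14.9 kg.
Tool frame: the origin (TCP) lies midway between the tips of the shut fingers; the grasp point (between the pads) lies 19 mm behind it; z points along the fingers, y is the line along which they close (so a half turn about z gives the same grasp; the last joint's range is limited). The gripper opens to 91 mm and grips with 3 to 60 N. Pads are 32 mm wide; open, the fingers measure 118 mm over their backs; the gripper's body (76 mm by 178 mm) begins 60 mm behind the grasp point.
Start: joints at [-1.342, 0.379, 1.734, -0, 1.028, -0.033], TCP at [0.181, -0.676, 0.214] pointing down, gripper open.
Joint ranges: [-2.77, 2.77], [-0.74, 2.19], [0, 2.66], [-1.06, 4.2], [0.31, 2.87], [-3.08, 3.08]. Speed limits (rad/s): [1.89, 1.89, 2.39, 3.14, 3.14, 3.14].

## Interface

Orientations are given as a rotation vector (axis times angle).
In Python, from workcell import manip gives the robot as it stands.
- The arm moves only by the shell command python3 jog.py 'ROWS'. ROWS is a JSON list that holds a single list of rows (three levels of brackets), with 1 to 10 rows, each of 7 numbers: the finger opening in m, then dx, dy, dz in units of 5 mm, then a rotation vector rx, ry, rz in units of 0.05 rad; each row is the pose to reach, as a shift and turn from the pose commanded when the command began, along the tool's axes at that moment; what a row does not reach only later rows make up. A row lasts 1/8 s, in which the tool goes at most 0.0625 m and 0.188 rad, less where a joint would pass 70% of its speed; a pose out of reach is approached as far as the arm can. The fingers move at their own pace and stop on an object; the grip force is fixed at half the most. Time passes only in rows, so rows that do not move let the fingers close. It prints the time, the measured TCP pose, the force, the opening and the grip force at its end. Input that does not fit is refused with a message, and nothing moves.
- manip.get_obs(): the state, without advancing time (a new reading comes with each control period).
- manip.read_camera(name): name is "scene" or "top" or "wrist"; returns a dict with "frame" (400x640x3 uint8, red, green, blue), "vfov" (degrees; the focal length in pixels is half the picture's height over the tangent of half this angle, whatever the lens; pixels are square), "cx", "cy" (the principal point, pixels), "position" and "rotation" of the camera in the world; the wrist camera has in their place "T_tool_cam" (4x4, takes a point from camera to tool coordinates, whose origin is the TCP and whose axes are the flange's). Camera axes: x right, y up, looking along -z (the intrinsics and any distortion apply to the point x, -y, -z); pixel columns grow to the right and rows downward; lengths in m; the calibration is good to about 2 mm. A picture is of the moment at which its call begins: read the wrist's pose just before it. There is no depth.
- manip.job_done(): hands the job in; it is judged then, once.
The state is a dict: "t": time; "q": joint angles; "dq": joint speeds; "joint_efforts": joint torques, N m; "ee_pos": TCP position; "ee_rot": TCP orientation; "ft_force": force on the tool from outside, world axes, zero at the start; "wrist_torque": the same for the moment, N m; "grip_width": finger opening in m; "grip_force": force on a finger pad.
Only numpy, scipy, OpenCV 4.12 (cv2) and the standard library are available. Lean on these libraries where they do the work, as an engineer would, in place of code of your own. Each camera call takes 0.05 s, during which the arm holds its last target. There are 200 camera calls.

## Working session

There is one attempt and no reset: what is moved stays moved. The work goes in short steps, Python scripts to look and compute and a shell command to move; the robot and the scene stay as the last step left them, time stands still between calls to the robot, and variables do not carry over. Pictures are saved under pics/ and viewed, at most 14 in all, crops included, and the job is handed in when it is done.

```bash
ls; mkdir -p pics; python3 - <<'E'
from workcell import manip
import cv2
o=manip.get_obs();print(o)
for n in("top","scene"):
    c=manip.read_camera(n);cv2.imwrite(f"pics/{n}0.png",c["frame"][:,:,::-1]);print({k:v for k,v in c.items() if k!="frame"})
c=manip.read_camera("wrist");print({k:v for k,v in c.items() if k!="frame"})
E
```

```text
jog.py
pics
workcell.py
{'t': 0.0, 'q': array([-1.34232095e+00,  3.79382848e-01,  1.73478054e+00, -6.27092929e-06,
        1.02851711e+00, -3.33390023e-02]), 'dq': array([-0.00212562, -0.00109111,  0.00088927,  0.00031021, -0.00014301,
        0.00114668]), 'joint_efforts': array([-1.06824617e-03, -7.63723540e+01, -4.34368587e+01,  6.49978453e-02,
        4.25405754e-02, -8.78993228e-05]), 'ee_pos': array([ 0.1810596 , -0.67576465,  0.21330636]), 'ee_rot': array([-3.11363926e+00, -4.09947266e-01,  1.74792239e-04]), 'ft_force': array([-0.8135518 , -0.7129543 ,  0.35233444]), 'wrist_torque': array([ 0.01022486,  0.03641493, -0.02583667]), 'grip_force': 0.0, 'grip_width': 0.09087740763081961}
{'vfov': 55.73404616882462, 'cx': 325.66481742183265, 'cy': 195.9071185240984, 'position': array([ 0.45013977, -0.01060533,  1.09330197]), 'rotation': array([ 0.14408686, -0.1270045 , -1.5584609 ])}
{'vfov': 50.12826793332314, 'cx': 318.63765081009336, 'cy': 200.21264406851535, 'position': array([0.24933613, 0.44061291, 1.00294214]), 'rotation': array([ 0.26081217, -0.73370998, -2.35832931])}
{'vfov': 70.34376962402311, 'cx': 321.9923999951161, 'cy': 197.2493613042066, 'T_tool_cam': array([[ 6.90610326e-04,  9.66591750e-01,  2.56319941e-01,
         7.21654319e-02],
       [ 9.99999666e-01, -7.79286997e-04,  2.44390997e-04,
        -2.46753409e-04],
       [ 4.35973118e-04,  2.56319686e-01, -9.66591966e-01,
        -1.70263694e-01],
       [ 0.00000000e+00,  0.00000000e+00,  0.00000000e+00,
         1.00000000e+00]])}
```
View pics/top0.png

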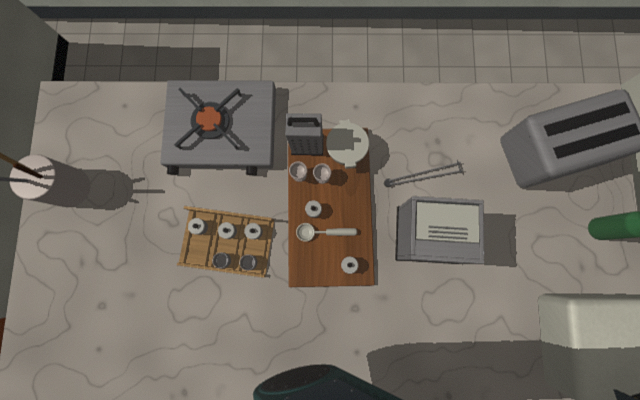

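View pics/scene0.png

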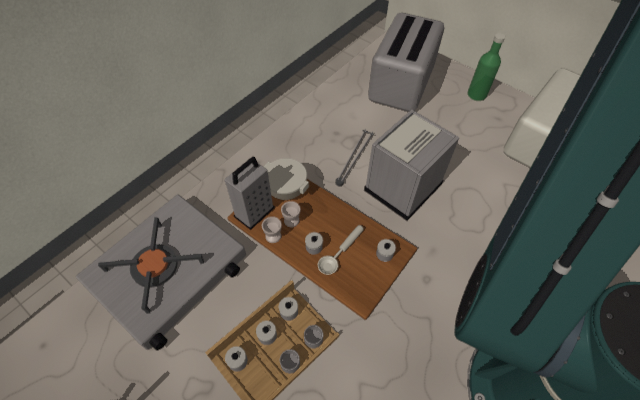

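Top view: the rack is on the left (old tins at about (196,226), (226,230), (252,230), empties at (221,261) and (247,263)). The board holds closed tins at (313,208) and (350,265), with the caddy on the right, flap around (448,222). Next I'll enlarge for measurement.

```bash
cat > h.py <<'E'
import numpy as np, cv2
from scipy.spatial.transform import Rotation as R
from workcell import manip
def cam(n):
    o=manip.get_obs(); c=manip.read_camera(n)
    if n=="wrist":
        T=np.eye(4);T[:3,:3]=R.from_rotvec(o["ee_rot"]).as_matrix();T[:3,3]=o["ee_pos"];T=T@c["T_tool_cam"]
        c["P"],c["M"]=T[:3,3],T[:3,:3]
    else: c["P"],c["M"]=np.array(c["position"]),R.from_rotvec(c["rotation"]).as_matrix()
    c["f"]=200/np.tan(np.radians(c["vfov"]/2)); return c
def world(c,u,v,z):
    d=c["M"]@np.array([(u-c["cx"])/c["f"],-(v-c["cy"])/c["f"],-1]); return c["P"]+d*(z-c["P"][2])/d[2]
def pix(c,p):
    q=c["M"].T@(np.array(p)-c["P"]); return np.array([c["cx"]-c["f"]*q[0]/q[2],c["cy"]+c["f"]*q[1]/q[2]])
def totool(p):  # world target -> shift along tool axes, from present measured pose
    o=manip.get_obs(); return R.from_rotvec(o["ee_rot"]).as_matrix().T@(np.array(p)-o["ee_pos"])
def save(c,name,x0=0,y0=0,w=640,h=400,s=1):
    cv2.imwrite("pics/"+name,cv2.resize(c["frame"][y0:y0+h,x0:x0+w,::-1],None,fx=s,fy=s,interpolation=cv2.INTER_CUBIC))
E
python3 - <<'E'
from h import *
c=cam("top"); 
for n,p,z in [("boardTL?",(288,287),.018),("boardBR",(373,285),.018),("boardTR",(371,130),.018),("new a",(313,208),.04),("new b",(350,265),.04),("old",(196,226),.05),("old",(226,230),.05),("old",(252,230),.05),("emp",(221,261),.04),("emp",(247,263),.04),("flap tl",(416,203),.2),("flap tr",(480,206),.2),("br",(480,243),.2),("bl",(415,240),.2)]: print(n,world(c,*p,z).round(3))
im=c["frame"]
a=cv2.resize(im[195:285,170:280,::-1],None,fx=7,fy=6.6,interpolation=cv2.INTER_CUBIC)
save(c,"rack.png",175,200,110,82,7)
b=np.hstack([cv2.resize(im[195:280,285:380,::-1],None,fx=4,fy=4,interpolation=cv2.INTER_CUBIC),cv2.resize(im[190:275,390:490,::-1],None,fx=4,fy=4,interpolation=cv2.INTER_CUBIC)])
cv2.imwrite("pics/bc.png",b)
E
```

```text
boardTL? [0.381 0.104 0.018]
boardBR [ 0.388 -0.131  0.018]
boardTR [ 0.838 -0.131  0.018]
new a [0.599 0.037 0.04 ]
new b [ 0.442 -0.067  0.04 ]
old [0.545 0.36  0.05 ]
old [0.535 0.276 0.05 ]
old [0.535 0.204 0.05 ]
emp [0.45  0.288 0.04 ]
emp [0.445 0.216 0.04 ]
flap tl [ 0.59  -0.216  0.2  ]
flap tr [ 0.584 -0.367  0.2  ]
br [ 0.497 -0.362  0.2  ]
bl [ 0.503 -0.211  0.2  ]
```

View pics/rack.png

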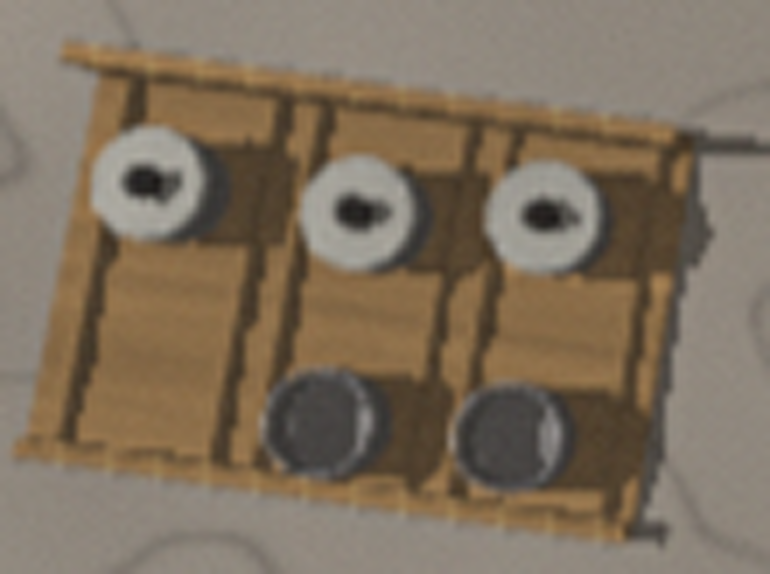

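View pics/bc.png

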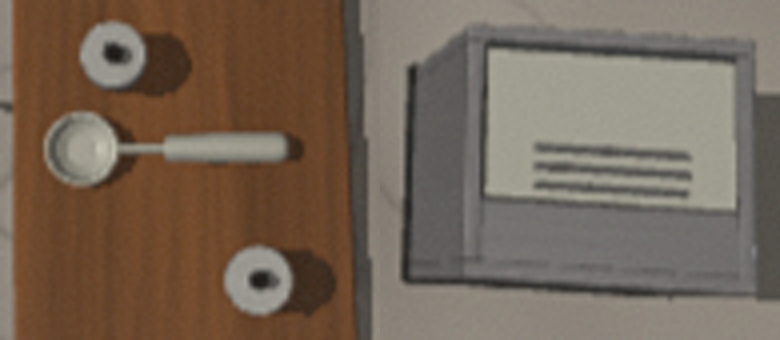

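```bash
cat > m.py <<'E'
from h import *
from scipy.optimize import least_squares
c=cam("top")
def fit(obs,x0):
    f=lambda s:np.ravel([pix(c,np.r_[s[0]+np.cos(s[2])*x-np.sin(s[2])*y,s[1]+np.sin(s[2])*x+np.cos(s[2])*y,z])-uv for (x,y,z),uv in obs])
    r=least_squares(f,x0);print(r.x.round(4),"res",r.fun.round(1));return r.x
k=lambda a,b:np.array([175+a/7,200+b/7]); b=lambda X,Y:np.array([285+X/4,195+Y/4]); d=lambda X,Y:np.array([390+(X-380)/4,190+Y/4])
s=fit([((.083,.125,.05),k(65,42)),((.083,-.125,.05),k(695,128)),((-.083,.125,.018),k(15,455)),((-.083,-.125,.018),k(632,540))],[.49,.28,0])
w=fit([((.063,.073,.2),d(487,47)),((.063,-.073,.2),d(736,60)),((-.027,-.073,.2),d(737,212)),((-.027,.073,.2),d(487,195))],[.53,-.29,0])
loc=lambda s,p:np.array([[np.cos(s[2]),np.sin(s[2])],[-np.sin(s[2]),np.cos(s[2])]])@(p[:2]-s[:2])
for n,q,z in [("o",k(148,184),.044),("o",k(360,213),.044),("o",k(545,216),.044),("e",k(323,424),.04),("e",k(511,436),.04),("na",b(112,55),.056),("nb",b(258,280),.056)]:
    p=world(c,*q,z);print(n,p.round(4),"rack:",loc(s,p).round(4))
E
python3 m.py
```

```text
[ 0.5034  0.2815 -0.1288] res [ 0.8 -0.4 -1.1 -0.6  0.4  0.3 -0.   0.7]
[ 0.5277 -0.2884 -0.0505] res [ 0.5 -0.3 -0.2 -0.1 -0.1 -0.1 -0.2  0.5]
o [0.5447 0.3619 0.044 ] rack: [0.0307 0.0851]
o [0.5339 0.2766 0.044 ] rack: [ 0.0309 -0.0009]
o [0.5333 0.203  0.044 ] rack: [ 0.0397 -0.074 ]
e [0.4512 0.2878 0.04  ] rack: [-0.0526 -0.0004]
e [0.4472 0.2135 0.04  ] rack: [-0.047  -0.0746]
na [0.5948 0.0363 0.056 ] rack: [ 0.1222 -0.2314]
nb [ 0.4425 -0.0644  0.056 ] rack: [-0.0159 -0.3508]
```

```bash
cat > aim.py <<'E'
# args: groups "w|r|c x y z" (world, rack, caddy mm frames); prints shift along tool axes and rz to align with rack/caddy
import sys; from h import *
F={"w":(0,0,-.129),"r":(.5034,.2815,-.1288),"c":(.5277,-.2884,-.0505)}
o=manip.get_obs();M=R.from_rotvec(o["ee_rot"]).as_matrix();th=np.arctan2(M[1,0],M[0,0]);a=sys.argv[1:]
print("t",o["t"].round(2),"at",o["ee_pos"].round(4),"yaw",th.round(4),"tilt",M[2,2].round(4),"w",round(o["grip_width"],4))
for i in range(0,len(a),4):
    f=F[a[i]];x,y,z=[float(v)/1000 for v in a[i+1:i+4]];t=f[2] if a[i]!="w" else 0
    p=[f[0]+np.cos(t)*x-np.sin(t)*y,f[1]+np.sin(t)*x+np.cos(t)*y,z]
    print(a[i:i+4],totool(p).round(4),"rz",round(th-f[2],4),"dist",np.linalg.norm(p-o["ee_pos"]).round(3))
E
python3 aim.py w 480 -100 300 r -52.6 -.4 120 r -52.6 -.4 16
```

```text
Traceback (most recent call last):
  File "aim.py", line 5, in <module>
    print("t",o["t"].round(2),"at",o["ee_pos"].round(4),"yaw",th.round(4),"tilt",M[2,2].round(4),"w",round(o["grip_width"],4))
              ^^^^^^^^^^^^
AttributeError: 'float' object has no attribute 'round'
```

```bash
sed -i 's/o\["t"\].round(2)/round(o["t"],2)/' aim.py
python3 aim.py w 480 -100 300 r -52.6 -.4 120 r -52.6 -.4 16
```

```text
t 0.25 at [ 0.1811 -0.676   0.2136] yaw 0.2618 tilt -1.0 w 0.091
['w', '480', '-100', '300'] [ 0.4378 -0.4791 -0.0861] rz 0.3908 dist 0.655
['r', '-52.6', '-.4', '120'] [ 0.5103 -0.8611  0.0941] rz 0.3906 dist 1.005
['r', '-52.6', '-.4', '16'] [ 0.5103 -0.861   0.1981] rz 0.3906 dist 1.02
```

The rows are not in the units I measure in: shifts go in units of 5 mm and turns go in units of 0.05 rad. I convert before sending: -0.48 m is -96, 0.44 m is 88, 0.39 rad is 7.8.

```bash
python3 jog.py '[[[0.062, 0, 0, -16, 0, 0, 0], [0.062, 20, -20, -16, 0, 0, 2.6], [0.062, 88, -96, -17.2, 0, 0, 7.8], [0.062, 88, -96, -17.2, 0, 0, 7.8], [0.062, 88, -96, -17.2, 0, 0, 7.8], [0.062, 88, -96, -17.2, 0, 0, 7.8], [0.062, 88, -96, -17.2, 0, 0, 7.8], [0.062, 88, -96, -17.2, 0, 0, 7.8], [0.062, 88, -96, -17.2, 0, 0, 7.8], [0.062, 88, -96, -17.2, 0, 0, 7.8]]]'
python3 aim.py r -52.6 -.4 120 r -52.6 -.4 16
```

```text
t: 1.5
ee_pos: [0.4416, -0.1762, 0.2979]
ee_rot: [3.135, -0.202, 0.001]
ft_force: [0.6, -0.4, -0.2]
grip_width: 0.0618
grip_force: 0.0
t 1.5 at [ 0.4416 -0.1762  0.2979] yaw -0.1284 tilt -1.0 w 0.0618
['r', '-52.6', '-.4', '120'] [-0.05   -0.4615  0.1777] rz 0.0004 dist 0.497
['r', '-52.6', '-.4', '16'] [-0.0501 -0.4615  0.2817] rz 0.0004 dist 0.543
```

To row units: -0.46 m is -92, 0.18 m is 36.

```bash
python3 jog.py '[[[0.062, -10, -92, 36, 0, 0, 0], [0.062, -10, -92, 36, 0, 0, 0], [0.062, -10, -92, 36, 0, 0, 0], [0.062, -10, -92, 36, 0, 0, 0], [0.062, -10, -92, 36, 0, 0, 0], [0.062, -10, -92, 36, 0, 0, 0], [0.062, -10, -92, 36, 0, 0, 0], [0.062, -10, -92, 36, 0, 0, 0], [0.062, -10, -92, 36, 0, 0, 0], [0.062, -10, -92, 36, 0, 0, 0]]]'
python3 aim.py r -52.6 -.4 17; python3 - <<'E'
from h import *
c=cam("wrist");save(c,"w1.png")
for x,y in[(-.0526,0),(-.047,-.0746),(.031,-.001),(.04,-.074)]:
    t=-.1288;print(pix(c,[.5034+np.cos(t)*x-np.sin(t)*y,.2815+np.sin(t)*x+np.cos(t)*y,.042]).round())
E
```

```text
t: 2.75
ee_pos: [0.45, 0.2843, 0.1175]
ee_rot: [3.135, -0.2, -0.001]
ft_force: [-0.1, -0.1, 0.4]
grip_width: 0.0624
grip_force: 0.0
t 2.75 at [0.45   0.2843 0.1175] yaw -0.1276 tilt -1.0 w 0.0624
['r', '-52.6', '-.4', '17'] [ 0.0007 -0.0037  0.1005] rz 0.0012 dist 0.101
[318. 204.]
[401. 198.]
[319. 107.]
[408.  95.]
```

View pics/w1.png

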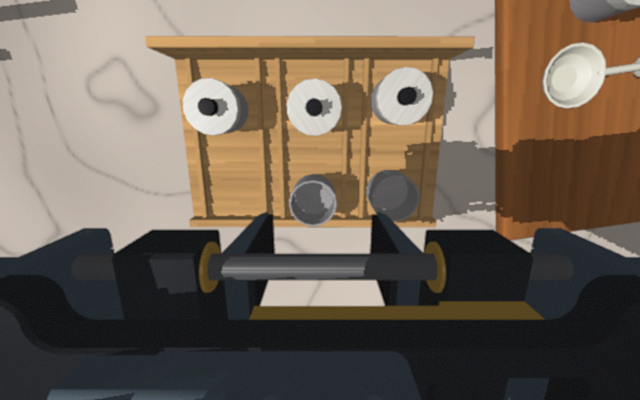

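The wrist view shows the two empties at (313,202) and (393,194), about 5 px (roughly 5 mm) left of where I predicted. The olds and the lane rails shift the same way, so I'm aiming about 2.5 mm further towards +y.

```bash
sed -i 's/.2815,-.1288/.2835,-.1288/' aim.py; python3 jog.py '[[[0.062, 0.2, -1.2, 10, 0, 0, 0], [0.062, 0.2, -1.2, 18, 0, 0, 0], [0.062, 0.2, -1.2, 20, 0, 0, 0], [0.062, 0.2, -1.2, 20, 0, 0, 0], [0.03, 0.2, -1.2, 20, 0, 0, 0], [0.03, 0.2, -1.2, 20, 0, 0, 0], [0.03, 0.2, -1.2, 20, 0, 0, 0], [0.03, 0.2, -1.2, 20, 0, 0, 0]]]'; python3 aim.py r -52 0 17 c 17 0 270
```

```text
t: 3.8
ee_pos: [0.4528, 0.2907, 0.0188]
ee_rot: [-3.134, 0.201, -0.002]
ft_force: [-2.0, -3.0, 12.2]
grip_width: 0.0435
grip_force: 30.0
t 3.8 at [0.4528 0.2907 0.0188] yaw -0.1279 tilt -1.0 w 0.0435
['r', '-52', '0', '17'] [-0.0009  0.0007  0.0018] rz 0.0009 dist 0.002
['c', '17', '0', '270'] [ 0.1655  0.5633 -0.2515] rz -0.0774 dist 0.639
```

```bash
python3 jog.py '[[[0.03, 0, 0, -12, 0, 0, 0], [0.03, 0, 0, -24, 0, 0, 0], [0.03, 4, 6, -36, 0, 0, 0], [0.03, 10, 20, -50, 0, 0, -0.4], [0.03, 33, 112, -52, 0, 0, -1.54], [0.03, 33, 112, -52, 0, 0, -1.54], [0.03, 33, 112, -52, 0, 0, -1.54], [0.03, 33, 112, -52, 0, 0, -1.54], [0.03, 33, 112, -52, 0, 0, -1.54], [0.03, 33, 112, -52, 0, 0, -1.54]]]'; python3 aim.py  c 17 0 270 c 17 0 135
```

```text
t: 5.05
ee_pos: [0.5266, -0.1545, 0.267]
ee_rot: [3.14, -0.08, 0.002]
ft_force: [0.7, 0.1, 0.0]
grip_width: 0.0435
grip_force: 30.0
t 5.05 at [ 0.5266 -0.1545  0.267 ] yaw -0.0512 tilt -1.0 w 0.0435
['c', '17', '0', '270'] [ 0.0249  0.1336 -0.0029] rz -0.0007 dist 0.136
['c', '17', '0', '135'] [0.0248 0.1336 0.1321] rz -0.0007 dist 0.189
```

```bash
python3 jog.py '[[[0.03, 5, 12, 0, 0, 0, 0], [0.03, 5, 24, 0, 0, 0, 0], [0.03, 5, 26.8, 0, 0, 0, 0], [0.03, 5, 26.8, 0, 0, 0, 0], [0.03, 5, 26.8, 8, 0, 0, 0], [0.03, 5, 26.8, 14, 0, 0, 0], [0.03, 5, 26.8, 20, 0, 0, 0], [0.03, 5, 26.8, 26.4, 0, 0, 0], [0.03, 5, 26.8, 26.4, 0, 0, 0]]]'; python3 aim.py  c 17 0 135
```

```text
t: 6.18
ee_pos: [0.5435, -0.2851, 0.1324]
ee_rot: [-3.138, 0.078, 0.006]
ft_force: [-1.9, 0.4, -1.1]
grip_width: 0.0432
grip_force: 30.0
t 6.17 at [ 0.5435 -0.2851  0.1324] yaw -0.0497 tilt -1.0 w 0.0432
['c', '17', '0', '135'] [ 0.0014  0.0041 -0.0027] rz 0.0008 dist 0.005
```

```bash
python3 jog.py '[[[0.07, 0, 0, 0, 0, 0, 0], [0.07, 0, 0, 0, 0, 0, 0], [0.07, 0, 0, 0, 0, 0, 0], [0.07, 0, 0, 0, 0, 0, 0], [0.07, 0, 0, -6, 0, 0, 0], [0.07, 0, 0, -12, 0, 0, 0], [0.07, 0, 0, -20, 0, 0, 0], [0.07, 0, 0, -28, 0, 0, 0], [0.062, 0, 0, -28, 0, 0, 0]]]'; python3 aim.py r -47 -75 100; python3 - <<'E'
from h import *
c=cam("wrist");save(c,"w2.png",s=.7); c=cam("top");save(c,"t2.png")
E
```

```text
t: 7.3
ee_pos: [0.5465, -0.2885, 0.2777]
ee_rot: [3.138, -0.081, 0.008]
ft_force: [0.2, 0.5, -1.3]
grip_width: 0.063
grip_force: 0.0
t 7.3 at [ 0.5465 -0.2885  0.2777] yaw -0.0514 tilt -1.0 w 0.063
['r', '-47', '-75', '100'] [-0.126  -0.4984  0.1757] rz 0.0774 dist 0.543
```

View pics/w2.png

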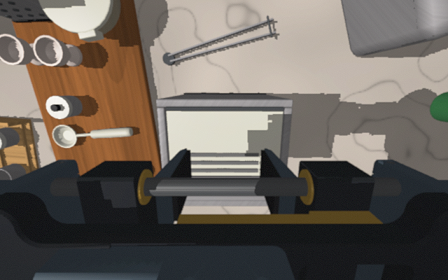

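The flap is shut and the tin went in. Now the second empty.

To row units: -0.498 m is -99.6, 0.176 m is 35.2, 0.077 rad is 1.54.

```bash
python3 jog.py '[[[0.062, -4, -10, 0, 0, 0, 0], [0.062, -25.2, -99.6, 20, 0, 0, 1.54], [0.062, -25.2, -99.6, 20, 0, 0, 1.54], [0.062, -25.2, -99.6, 20, 0, 0, 1.54], [0.062, -25.2, -99.6, 28, 0, 0, 1.54], [0.062, -25.2, -99.6, 35.2, 0, 0, 1.54], [0.062, -25.2, -99.6, 35.2, 0, 0, 1.54], [0.062, -25.2, -99.6, 35.2, 0, 0, 1.54], [0.062, -25.2, -99.6, 35.2, 0, 0, 1.54], [0.062, -25.2, -99.6, 35.2, 0, 0, 1.54]]]'; python3 aim.py r -47 -74 18
```

```text
t: 8.65
ee_pos: [0.4419, 0.2179, 0.0952]
ee_rot: [3.133, -0.195, -0.007]
ft_force: [0.2, 0.5, 0.7]
grip_width: 0.0623
grip_force: 0.0
t 8.65 at [0.4419 0.2179 0.0952] yaw -0.1243 tilt -1.0 w 0.0623
['r', '-47', '-74', '18'] [0.0059 0.0009 0.0772] rz 0.0045 dist 0.077
```

To row units: 0.082 m is 16.4, -0.001 m is -0.2.

```bash
python3 jog.py '[[[0.062, 0, -0.2, 8, 0, 0, 0], [0.062, 0, -0.2, 15, 0, 0, 0], [0.062, 0, -0.2, 16.4, 0, 0, 0], [0.062, 0, -0.2, 16.4, 0, 0, 0], [0.03, 0, -0.2, 16.4, 0, 0, 0], [0.03, 0, -0.2, 16.4, 0, 0, 0], [0.03, 0, -0.2, 16.4, 0, 0, 0], [0.03, 0, -0.2, 16.4, 0, 0, 0]]]'; python3 aim.py r -47 -74 18 c 17 0 270
```

```text
t: 9.65
ee_pos: [0.4453, 0.2175, 0.017]
ee_rot: [-3.135, 0.201, -0.002]
ft_force: [-0.1, -1.7, 10.6]
grip_width: 0.043
grip_force: 30.0
t 9.65 at [0.4453 0.2175 0.017 ] yaw -0.1281 tilt -1.0 w 0.043
['r', '-47', '-74', '18'] [ 0.0021  0.001  -0.001 ] rz 0.0007 dist 0.003
['c', '17', '0', '270'] [ 0.1636  0.4897 -0.2531] rz -0.0776 dist 0.575
```

To row units: 0.49 m is 98, -0.255 m is -51, -0.077 rad is -1.54.

```bash
python3 jog.py '[[[0.03, 0, 0, -12, 0, 0, 0], [0.03, 0, 0, -24, 0, 0, 0], [0.03, 4, 6, -36, 0, 0, 0], [0.03, 10, 20, -50, 0, 0, -0.4], [0.03, 32.8, 98, -51, 0, 0, -1.54], [0.03, 32.8, 98, -51, 0, 0, -1.54], [0.03, 32.8, 98, -51, 0, 0, -1.54], [0.03, 32.8, 98, -51, 0, 0, -1.54], [0.03, 32.8, 98, -51, 0, 0, -1.54], [0.03, 32.8, 98, -51, 0, 0, -1.54]]]'; python3 jog.py '[[[0.03, 0, 0, 0, 0, 0, 0], [0.03, 0, 0, 0, 0, 0, 0]]]'; python3 aim.py  c 17 0 135
```

```text
t: 10.9
ee_pos: [0.5334, -0.2255, 0.266]
ee_rot: [3.14, -0.081, 0.001]
ft_force: [0.3, 1.1, -1.0]
grip_width: 0.0429
grip_force: 30.0
t: 11.15
ee_pos: [0.5331, -0.2231, 0.2652]
ee_rot: [-3.14, 0.081, 0.001]
ft_force: [-0.6, 1.5, -0.5]
grip_width: 0.0431
grip_force: 30.0
t 11.15 at [ 0.5331 -0.2231  0.2652] yaw -0.0518 tilt -1.0 w 0.0431
['c', '17', '0', '135'] [0.015  0.0655 0.1302] rz -0.0013 dist 0.146
```

To row units: 0.13 m is 26, 0.1 m is 20.

```bash
python3 jog.py '[[[0.03, 3, 12, 0, 0, 0, 0], [0.03, 3, 13, 0, 0, 0, 0], [0.03, 3, 13, 6, 0, 0, 0], [0.03, 3, 13, 13, 0, 0, 0], [0.03, 3, 13, 20, 0, 0, 0], [0.03, 3, 13, 26, 0, 0, 0], [0.03, 3, 13, 26, 0, 0, 0], [0.07, 3, 13, 26, 0, 0, 0], [0.07, 3, 13, 26, 0, 0, 0], [0.07, 3, 13, 26, 0, 0, 0]]]'; python3 jog.py '[[[0.07, 0, 0, 0, 0, 0, 0], [0.07, 0, 0, 0, 0, 0, 0], [0.07, 0, 0, -6, 0, 0, 0], [0.07, 0, 0, -12, 0, 0, 0], [0.07, 0, 0, -20, 0, 0, 0], [0.07, 0, 0, -28, 0, 0, 0], [0.062, 0, 0, -28, 0, 0, 0], [0.062, 0, 0, -28, 0, 0, 0]]]'; python3 aim.py r 40 -73 120;  python3 - <<'E'
from h import *
c=cam("wrist");save(c,"w3.png",s=.7)
E
```

```text
t: 12.4
ee_pos: [0.5457, -0.2892, 0.1363]
ee_rot: [3.14, -0.08, 0.002]
ft_force: [-2.0, -0.2, 0.6]
grip_width: 0.0689
grip_force: 1.1
t: 13.4
ee_pos: [0.545, -0.289, 0.2746]
ee_rot: [-3.14, 0.08, 0.0]
ft_force: [-1.3, 0.1, 0.4]
grip_width: 0.0622
grip_force: 0.0
t 13.4 at [ 0.545  -0.289   0.2746] yaw -0.0512 tilt -1.0 w 0.0622
['r', '40', '-73', '120'] [-0.0366 -0.4937  0.1547] rz 0.0776 dist 0.519
```

View pics/w3.png

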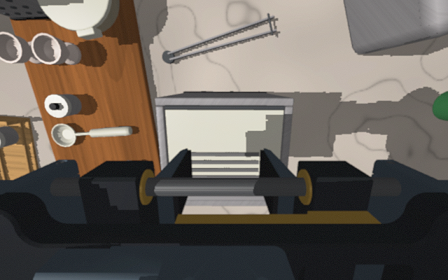

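Flap shut again, nothing left on it. Next, the right lane's older tin.

```bash
python3 jog.py '[[[0.062, -2, -10, 0, 0, 0, 0], [0.062, -7.4, -98.8, 16, 0, 0, 1.54], [0.062, -7.4, -98.8, 16, 0, 0, 1.54], [0.062, -7.4, -98.8, 16, 0, 0, 1.54], [0.062, -7.4, -98.8, 20, 0, 0, 1.54], [0.062, -7.4, -98.8, 31, 0, 0, 1.54], [0.062, -7.4, -98.8, 31, 0, 0, 1.54], [0.062, -7.4, -98.8, 31, 0, 0, 1.54], [0.062, -7.4, -98.8, 31, 0, 0, 1.54], [0.062, -7.4, -98.8, 31, 0, 0, 1.54]]]'; python3 jog.py '[[[0.062, 0, 0, 0, 0, 0, 0], [0.062, 0, 0, 0, 0, 0, 0]]]'; python3 aim.py r 40 -73 18 r -51 -79 18
```

```text
t: 14.7
ee_pos: [0.5318, 0.2075, 0.1176]
ee_rot: [3.134, -0.197, -0.006]
ft_force: [0.5, -0.3, -0.1]
grip_width: 0.0622
grip_force: 0.0
t: 14.95
ee_pos: [0.5338, 0.2053, 0.1205]
ee_rot: [-3.135, 0.203, -0.001]
ft_force: [0.6, -0.0, -0.4]
grip_width: 0.062
grip_force: 0.0
t 14.95 at [0.5338 0.2053 0.1205] yaw -0.1292 tilt -1.0 w 0.062
['r', '40', '-73', '18'] [-0.0002 -0.0006  0.1025] rz -0.0004 dist 0.103
['r', '-51', '-79', '18'] [-0.0912  0.0054  0.1025] rz -0.0004 dist 0.137
```

To row units: 0.102 m is 20.4, 0.09 m is 18.

```bash
python3 jog.py '[[[0.062, 0, 0, 10, 0, 0, 0], [0.062, 0, 0, 18, 0, 0, 0], [0.062, 0, 0, 20.4, 0, 0, 0], [0.062, 0, 0, 20.4, 0, 0, 0], [0.03, 0, 0, 20.4, 0, 0, 0], [0.03, 0, 0, 20.4, 0, 0, 0], [0.03, 0, 0, 20.4, 0, 0, 0], [0.03, 0, 0, 20.4, 0, 0, 0]]]';python3 jog.py '[[[0.03, 0, 0, -0.2, 0, 0, 0], [0.03, -4, 0.2, -0.2, 0, 0, 0], [0.03, -8, 0.4, -0.2, 0, 0, 0], [0.03, -12, 0.6, -0.2, 0, 0, 0], [0.03, -16, 0.8, -0.2, 0, 0, 0], [0.03, -18, 0.8, -0.2, 0, 0, 0], [0.03, -18, 0.8, -0.2, 0, 0, 0], [0.03, -18, 0.8, -0.2, 0, 0, 0]]]'; python3 aim.py r -51 -79 18
```

```text
t: 15.95
ee_pos: [0.5344, 0.2064, 0.0195]
ee_rot: [-3.135, 0.201, -0.002]
ft_force: [-1.2, -1.5, 9.4]
grip_width: 0.0433
grip_force: 30.0
t: 16.95
ee_pos: [0.4419, 0.214, 0.0195]
ee_rot: [3.135, -0.201, -0.003]
ft_force: [-8.6, 4.4, 19.0]
grip_width: 0.0434
grip_force: 30.0
t 16.95 at [0.4419 0.214  0.0195] yaw -0.1282 tilt -1.0 w 0.0434
['r', '-51', '-79', '18'] [0.001  0.0021 0.0015] rz 0.0006 dist 0.003
```

To row units: -0.1 m is -20, -0.08 m is -16.

```bash
python3 jog.py '[[[0.058, 0, 0.2, 0, 0, 0, 0], [0.062, 0, 0.2, 0, 0, 0, 0], [0.062, 0, 0.2, 0, 0, 0, 0], [0.062, 0, 0.2, -6, 0, 0, 0], [0.062, 0, 0.2, -16, 0, 0, 0], [0.062, 0, 0.2, -20, 0, 0, 0], [0.062, 0, 0.2, -20, 0, 0, 0]]]'; python3 aim.py r -51 -79 118 r 31 -1 118; python3 - <<'E'
from h import *
c=cam("wrist");save(c,"w4.png",s=1)
for x,y in[(-.053,-.08),(.031,-.001),(.03,.08)]:
    t=-.1288;print(pix(c,[.5034+np.cos(t)*x-np.sin(t)*y,.2835+np.sin(t)*x+np.cos(t)*y,.044]).round())
E
```

```text
t: 17.82
ee_pos: [0.4444, 0.213, 0.1205]
ee_rot: [-3.134, 0.201, -0.004]
ft_force: [-0.7, 0.2, -0.2]
grip_width: 0.0619
grip_force: 0.0
t 17.82 at [0.4444 0.213  0.1205] yaw -0.1282 tilt -1.0 w 0.0619
['r', '-51', '-79', '118'] [-0.0015  0.0015  0.0025] rz 0.0006 dist 0.003
['r', '31', '-1', '118'] [ 0.0805 -0.0764  0.0028] rz 0.0006 dist 0.111
[325. 208.]
[231. 112.]
[134. 113.]
```

View pics/w4.png

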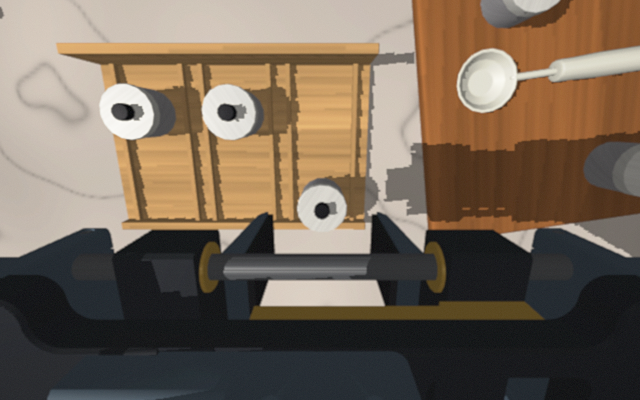

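The right tin is at the lip at (322,208) and the mid tin is at (228,112). The left tin, at (125,111), sits about 5 mm to the +y side of its lane. Next is the mid tin.

```bash
python3 jog.py '[[[0.062, 8, -8, 0, 0, 0, 0], [0.062, 16, -15.4, 0, 0, 0, 0], [0.062, 16, -15.4, 0, 0, 0, 0], [0.062, 16, -15.4, 8, 0, 0, 0], [0.062, 16, -15.4, 16, 0, 0, 0], [0.062, 16, -15.4, 20.2, 0, 0, 0], [0.062, 16, -15.4, 20.2, 0, 0, 0], [0.03, 16, -15.4, 20.2, 0, 0, 0], [0.03, 16, -15.4, 20.2, 0, 0, 0], [0.03, 16, -15.4, 20.2, 0, 0, 0]]]'; python3 jog.py '[[[0.03, 0, 0, -0.2, 0, 0, 0]]]';python3 aim.py r -51 0 20
```

```text
t: 19.12
ee_pos: [0.5336, 0.2792, 0.0195]
ee_rot: [-3.134, 0.201, -0.003]
ft_force: [-0.8, 0.4, 7.6]
grip_width: 0.0434
grip_force: 30.0
t: 19.25
ee_pos: [0.5331, 0.279, 0.0199]
ee_rot: [-3.135, 0.201, -0.001]
ft_force: [-0.5, -0.2, -1.6]
grip_width: 0.0435
grip_force: 30.0
t 19.25 at [0.5331 0.279  0.0199] yaw -0.1282 tilt -1.0 w 0.0435
['r', '-51', '0', '20'] [-0.081  -0.0007 -0.0002] rz 0.0006 dist 0.081
```

To row units: -0.081 m is -16.2, -0.06 m is -12.

```bash
python3 jog.py '[[[0.03, -4, 0, 0, 0, 0, 0], [0.03, -8, 0, 0, 0, 0, 0], [0.03, -12, 0, 0, 0, 0, 0], [0.03, -16.2, 0, 0, 0, 0, 0], [0.03, -16.2, 0, 0, 0, 0, 0], [0.03, -16.2, 0, 0, 0, 0, 0], [0.058, -16.2, 0, 0, 0, 0, 0], [0.062, -16.2, 0, 0, 0, 0, 0], [0.062, -16.2, 0, 0, 0, 0, 0], [0.062, -16.2, 0, -8, 0, 0, 0]]]'; python3 jog.py '[[[0.062, 0, 0, -12, 0, 0, 0], [0.062, 0, 0, -12, 0, 0, 0], [0.062, 0, 0, -12, 0, 0, 0]]]'; python3 aim.py r -51 0 120 r 31 84 120
```

```text
t: 20.5
ee_pos: [0.4507, 0.2882, 0.0575]
ee_rot: [3.132, -0.201, -0.007]
ft_force: [0.6, 0.2, -0.5]
grip_width: 0.0618
grip_force: 0.0
t: 20.88
ee_pos: [0.4522, 0.289, 0.1189]
ee_rot: [3.135, -0.201, -0.0]
ft_force: [0.7, 0.9, -0.1]
grip_width: 0.0619
grip_force: 0.0
t 20.88 at [0.4522 0.289  0.1189] yaw -0.1283 tilt -1.0 w 0.0619
['r', '-51', '0', '120'] [ 0.0005 -0.0011 -0.0011] rz 0.0005 dist 0.002
['r', '31', '84', '120'] [ 0.0826 -0.0851 -0.0011] rz 0.0005 dist 0.119
```

To row units: 0.099 m is 19.8, -0.085 m is -17.

```bash
python3 jog.py '[[[0.062, 8, -8, 0, 0, 0, 0], [0.062, 16.4, -17, 0, 0, 0, 0], [0.062, 16.4, -17, 0, 0, 0, 0], [0.062, 16.4, -17, 8, 0, 0, 0], [0.062, 16.4, -17, 16, 0, 0, 0], [0.062, 16.4, -17, 19.8, 0, 0, 0], [0.062, 16.4, -17, 19.8, 0, 0, 0], [0.03, 16.4, -17, 19.8, 0, 0, 0], [0.03, 16.4, -17, 19.8, 0, 0, 0], [0.03, 16.4, -17, 19.8, 0, 0, 0]]]'; python3 jog.py '[[[0.03, 0, 0, -0.2, 0, 0, 0]]]';python3 aim.py r -51 80 20
```

```text
t: 22.12
ee_pos: [0.5454, 0.3635, 0.0216]
ee_rot: [-3.134, 0.201, -0.002]
ft_force: [-1.4, -1.8, 7.4]
grip_width: 0.0433
grip_force: 30.0
t: 22.25
ee_pos: [0.545, 0.3632, 0.0219]
ee_rot: [-3.135, 0.201, -0.001]
ft_force: [0.5, -0.4, -0.3]
grip_width: 0.0434
grip_force: 30.0
t 22.25 at [0.545  0.3632 0.0219] yaw -0.1282 tilt -1.0 w 0.0434
['r', '-51', '80', '20'] [-0.082   0.0043  0.0019] rz 0.0006 dist 0.082
```

To row units: -0.082 m is -16.4, -0.06 m is -12.

```bash
python3 jog.py '[[[0.03, -4, 0.2, 0, 0, 0, 0], [0.03, -8, 0.4, 0, 0, 0, 0], [0.03, -12, 0.8, 0, 0, 0, 0], [0.03, -16.4, 0.8, 0, 0, 0, 0], [0.03, -16.4, 0.8, 0, 0, 0, 0], [0.03, -16.4, 0.8, 0, 0, 0, 0], [0.058, -16.4, 0.8, 0, 0, 0, 0], [0.062, -16.4, 0.8, 0, 0, 0, 0], [0.062, -16.4, 0.8, 0, 0, 0, 0], [0.062, -16.4, 0.8, -8, 0, 0, 0]]]'; python3 jog.py '[[[0.062, 0, 0, -12, 0, 0, 0], [0.062, 0, 0, -24, 0, 0, 0], [0.062, 4, 12, -24, 0, 0, 0], [0.062, 8, 24, -24, 0, 0, 0], [0.062, 8, 36, -24, 0, 0, 0], [0.062, 8, 48, -24, 0, 0, 0], [0.062, 8, 48, -24, 0, 0, 0]]]'; python3 - <<'E'
from h import *
c=cam("top");save(c,"t3.png",170,180,210,115,3.8)
E
python3 aim.py w 594.8 36.3 30
```

```text
t: 23.5
ee_pos: [0.4612, 0.3682, 0.0592]
ee_rot: [3.132, -0.201, -0.006]
ft_force: [0.1, 0.3, 0.3]
grip_width: 0.0623
grip_force: 0.0
t: 24.38
ee_pos: [0.471, 0.1235, 0.1811]
ee_rot: [3.134, -0.207, -0.001]
ft_force: [0.4, 1.3, -0.6]
grip_width: 0.0621
grip_force: 0.0
t 24.43 at [0.4717 0.1251 0.1813] yaw -0.1313 tilt -1.0 w 0.062
['w', '594.8', '36.3', '30'] [0.1337 0.0719 0.1513] rz -0.0023 dist 0.214
```

View pics/t3.png

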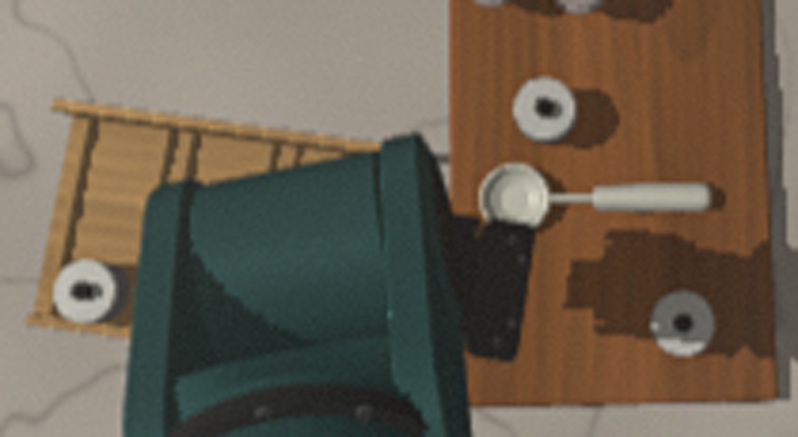

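Tin a at (313,208) and tin b at (350,265) haven't moved, and the left old tin is at the lip. Now picking tin a.

To row units: 0.12 m is 24, 0.03 m is 6.

```bash
python3 jog.py '[[[0.066, 12, 6, 0, 0, 0, 0], [0.066, 24, 14, 0, 0, 0, 0], [0.066, 26.8, 14.2, 0, 0, 0, 0], [0.066, 26.8, 14.2, 8, 0, 0, 0], [0.066, 26.8, 14.2, 20, 0, 0, 0], [0.066, 26.8, 14.2, 28, 0, 0, 0], [0.066, 26.8, 14.2, 30.2, 0, 0, 0], [0.066, 26.8, 14.2, 30.2, 0, 0, 0], [0.03, 26.8, 14.2, 30.2, 0, 0, 0], [0.03, 26.8, 14.2, 30.2, 0, 0, 0]]]'; python3 jog.py '[[[0.03, 0, 0, 0, 0, 0, 0], [0.03, 0, 0, 0, 0, 0, 0], [0.03, 0, 0, 0, 0, 0, 0], [0.03, 0, 0, -10, 0, 0, 0], [0.03, 0, 0, -20, 0, 0, 0], [0.03, 0, 0, -20, 0, 0, 0]]]';python3 aim.py r 28 -79 120  r 28 -79 20
```

```text
t: 25.68
ee_pos: [0.5966, 0.039, 0.0317]
ee_rot: [-3.135, 0.201, -0.003]
ft_force: [-0.2, -0.3, -0.0]
grip_width: 0.0491
grip_force: 0.0
t: 26.42
ee_pos: [0.5981, 0.0389, 0.1344]
ee_rot: [-3.134, 0.201, -0.01]
ft_force: [-0.3, -0.0, -1.4]
grip_width: 0.0433
grip_force: 30.0
t 26.43 at [0.5981 0.0389 0.1344] yaw -0.1283 tilt -1.0 w 0.0433
['r', '28', '-79', '120'] [-0.0973 -0.1515  0.0139] rz 0.0005 dist 0.181
['r', '28', '-79', '20'] [-0.098  -0.1514  0.1139] rz 0.0005 dist 0.213
```

```bash
python3 jog.py '[[[0.03, -6, -10, 0, 0, 0, 0], [0.03, -12, -20, 0, 0, 0, 0], [0.03, -19.6, -30.2, 0, 0, 0, 0], [0.03, -19.6, -30.2, 0, 0, 0, 0], [0.03, -19.6, -30.2, 6, 0, 0, 0], [0.03, -19.6, -30.2, 12, 0, 0, 0], [0.03, -19.6, -30.2, 18, 0, 0, 0]]]'; python3 aim.py r 28 -79 20
```

```text
t: 27.3
ee_pos: [0.5177, 0.2004, 0.0388]
ee_rot: [3.135, -0.202, -0.001]
ft_force: [0.5, -0.0, -1.5]
grip_width: 0.0435
grip_force: 30.0
t 27.3 at [0.5177 0.2004 0.0388] yaw -0.1288 tilt -1.0 w 0.0435
['r', '28', '-79', '20'] [ 0.0031 -0.0016  0.0188] rz 0.0 dist 0.019
```

```bash
python3 jog.py '[[[0.03, 0.4, -0.2, 2, 0, 0, 0], [0.03, 0.4, -0.2, 3.2, 0, 0, 0], [0.03, 0.4, -0.2, 3.2, 0, 0, 0], [0.03, 0.4, -0.2, 3.2, 0, 0, 0]]]'; python3 aim.py r 28 -79 20
```

```text
t: 27.8
ee_pos: [0.5204, 0.202, 0.025]
ee_rot: [-3.135, 0.201, -0.002]
ft_force: [0.5, -0.5, -1.3]
grip_width: 0.0431
grip_force: 30.0
t 27.8 at [0.5204 0.202  0.025 ] yaw -0.1282 tilt -1.0 w 0.0431
['r', '28', '-79', '20'] [0.0006 0.0004 0.005 ] rz 0.0006 dist 0.005
```

To row units: -0.15 m is -30, -0.09 m is -18.

```bash
python3 jog.py '[[[0.03, 0, 0, 0.6, 0, 0, 0], [0.03, 0, 0, 1, 0, 0, 0], [0.03, 0, 0, 1, 0, 0, 0], [0.058, 0, 0, 1, 0, 0, 0], [0.062, 0, 0, 1, 0, 0, 0], [0.062, 0, 0, 1, 0, 0, 0], [0.062, 0, 0, -6, 0, 0, 0], [0.062, 0, 0, -18, 0, 0, 0], [0.062, 0, 0, -30, 0, 0, 0], [0.062, 0, 0, -30, 0, 0, 0]]]'; python3 aim.py w 442.5 -64.4 30 w 442.5 -64.4 120
```

```text
t: 29.05
ee_pos: [0.5223, 0.2028, 0.1789]
ee_rot: [-3.132, 0.201, -0.011]
ft_force: [0.4, 0.0, -0.6]
grip_width: 0.0622
grip_force: 0.0
t 29.05 at [0.5223 0.2028 0.1789] yaw -0.1282 tilt -1.0 w 0.0622
['w', '442.5', '-64.4', '30'] [-0.0461  0.2757  0.1477] rz 0.0008 dist 0.316
['w', '442.5', '-64.4', '120'] [-0.0454  0.2754  0.0577] rz 0.0008 dist 0.285
```

To row units: 0.12 m is 24, 0.276 m is 55.2.

```bash
python3 jog.py '[[[0.066, -2, 12, 0, 0, 0, 0], [0.066, -4, 24, 0, 0, 0, 0], [0.066, -9, 36, 0, 0, 0, 0], [0.066, -9, 48, 0, 0, 0, 0], [0.066, -9, 55.2, 0, 0, 0, 0], [0.066, -9, 55.2, 0, 0, 0, 0], [0.066, -9, 55.2, 0, 0, 0, 0]]]'; python3 - <<'E'
from h import *
c=cam("wrist");save(c,"w5.png")
print(pix(c,[.4425,-.0644,.056]).round())
E
python3 aim.py w 442.5 -64.4 31
```

```text
t: 29.92
ee_pos: [0.4397, -0.0658, 0.1738]
ee_rot: [-3.135, 0.202, 0.001]
ft_force: [-0.7, -0.5, -0.1]
grip_width: 0.0659
grip_force: 0.0
[321. 191.]
t 29.98 at [ 0.4398 -0.0655  0.1739] yaw -0.1278 tilt -1.0 w 0.066
['w', '442.5', '-64.4', '31'] [ 0.0026 -0.0014  0.1429] rz 0.0012 dist 0.143
```

View pics/w5.png

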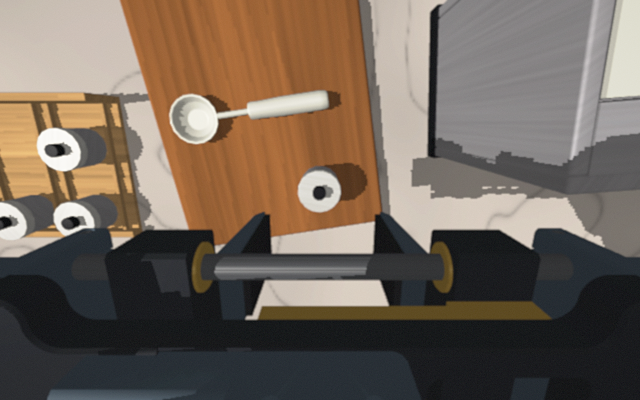

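Tin b is at (319,190), matching the prediction of (321,191), and the first new tin stands behind the right old one. Picking tin b.

The rows are not in the units I measure in: shifts go in units of 5 mm and turns go in units of 0.05 rad. I convert before sending: 0.142 m is 28.4, 0.14 m is 28.

```bash
python3 jog.py '[[[0.066, 0.6, -0.4, 12, 0, 0, 0], [0.066, 0.6, -0.4, 22, 0, 0, 0], [0.066, 0.6, -0.4, 28, 0, 0, 0], [0.066, 0.6, -0.4, 28.4, 0, 0, 0], [0.066, 0.6, -0.4, 28.4, 0, 0, 0], [0.03, 0.6, -0.4, 28.4, 0, 0, 0], [0.03, 0.6, -0.4, 28.4, 0, 0, 0], [0.03, 0.6, -0.4, 28.4, 0, 0, 0], [0.03, 0.6, -0.4, 28.4, 0, 0, 0]]]'; python3 jog.py '[[[0.03, 0, 0, 0, 0, 0, 0], [0.03, 0, 0, -10, 0, 0, 0], [0.03, 0, 0, -20, 0, 0, 0], [0.03, 0, 0, -20, 0, 0, 0]]]'; python3 aim.py r 28 0 120  r 28 0 20
```

```text
t: 31.1
ee_pos: [0.4437, -0.0646, 0.033]
ee_rot: [3.135, -0.202, 0.002]
ft_force: [-1.3, 1.8, 11.2]
grip_width: 0.0437
grip_force: 30.0
t: 31.6
ee_pos: [0.4454, -0.065, 0.1357]
ee_rot: [3.134, -0.201, 0.01]
ft_force: [-0.6, 0.1, -1.7]
grip_width: 0.0434
grip_force: 30.0
t 31.6 at [ 0.4454 -0.065   0.1357] yaw -0.1283 tilt -1.0 w 0.0434
['r', '28', '0', '120'] [ 0.0409 -0.353   0.0158] rz 0.0005 dist 0.356
['r', '28', '0', '20'] [ 0.0402 -0.353   0.1158] rz 0.0005 dist 0.374
```

```bash
python3 jog.py '[[[0.03, 2, -12, 0, 0, 0, 0], [0.03, 4, -24, 0, 0, 0, 0], [0.03, 6, -36, 0, 0, 0, 0], [0.03, 8, -48, 0, 0, 0, 0], [0.03, 8, -60, 0, 0, 0, 0], [0.03, 8, -70.6, 0, 0, 0, 0], [0.03, 8, -70.6, 0, 0, 0, 0], [0.03, 8, -70.6, 8, 0, 0, 0], [0.03, 8, -70.6, 16, 0, 0, 0], [0.03, 8, -70.6, 16, 0, 0, 0]]]'; python3 jog.py '[[[0.03, 0, 0, 0, 0, 0, 0], [0.03, 0, 0, 0, 0, 0, 0]]]'; python3 aim.py r 28 0 20
```

```text
t: 32.85
ee_pos: [0.5256, 0.2786, 0.0493]
ee_rot: [3.132, -0.202, -0.008]
ft_force: [0.2, 1.0, -0.3]
grip_width: 0.0434
grip_force: 30.0
t: 33.1
ee_pos: [0.5289, 0.2807, 0.0538]
ee_rot: [-3.134, 0.202, -0.003]
ft_force: [0.2, 0.2, -1.5]
grip_width: 0.0435
grip_force: 30.0
t 33.1 at [0.5289 0.2807 0.0538] yaw -0.1285 tilt -1.0 w 0.0435
['r', '28', '0', '20'] [0.0023 0.0005 0.0338] rz 0.0003 dist 0.034
```

To row units: -0.12 m is -24, -0.07 m is -14.

```bash
python3 jog.py '[[[0.03, 0.4, 0, 4, 0, 0, 0], [0.03, 0.4, 0, 6, 0, 0, 0], [0.03, 0.4, 0, 6.6, 0, 0, 0], [0.03, 0.4, 0, 6.6, 0, 0, 0], [0.058, 0.4, 0, 6.6, 0, 0, 0], [0.062, 0.4, 0, 6.6, 0, 0, 0], [0.062, 0.4, 0, 6.6, 0, 0, 0], [0.062, 0.4, 0, -2, 0, 0, 0], [0.062, 0, 0, -14, 0, 0, 0], [0.062, 0, 0, -24, 0, 0, 0]]]'; python3 jog.py '[[[0.062, 0, 12, 0, 0, 0, 0], [0.062, -10, 24, 0, 0, 0, 0], [0.062, -10, 36, 0, 0, 0, 0], [0.062, -10, 48, 0, 0, 0, 0], [0.062, -10, 60, 0, 0, 0, 0], [0.062, -10, 72, 0, 0, 0, 0], [0.062, -10, 72, 0, 0, 0, 0]]]'; python3 - <<'E'
from h import *
c=cam("top");save(c,"t4.png",170,100,320,190,2.5)
E
```

```text
t: 34.35
ee_pos: [0.528, 0.2806, 0.1741]
ee_rot: [-3.135, 0.201, -0.001]
ft_force: [0.3, 0.5, 0.5]
grip_width: 0.0619
grip_force: 0.0
t: 35.22
ee_pos: [0.4318, -0.0733, 0.1723]
ee_rot: [3.134, -0.209, 0.0]
ft_force: [-0.3, 0.7, -0.5]
grip_width: 0.0622
grip_force: 0.0
```

View pics/t4.png

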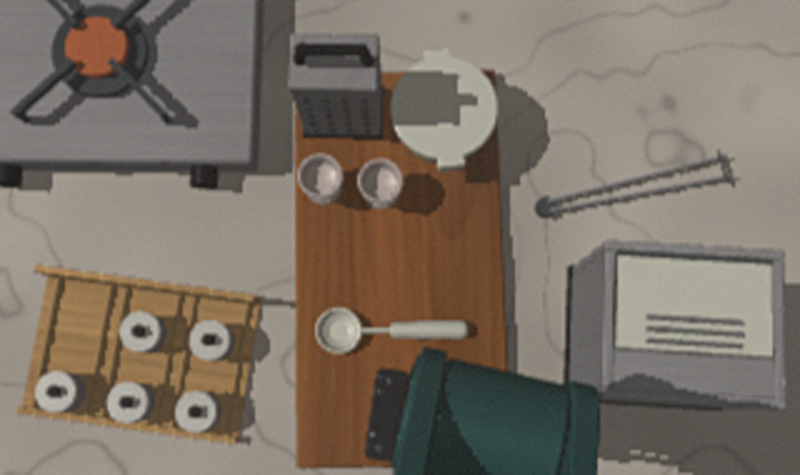

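Only bystanders remain on the board, and every tin is in the rack: fronts at about (57,392), (129,403), (196,411) and rears at (142,332), (210,341). The flap is shut. I'll check those positions in numbers.

```bash
python3 - <<'E'
from h import *
c=cam("top");t=-.1288
for X,Y in[(57,392),(129,403),(196,411),(142,332),(210,341)]:
    p=world(c,170+X/2.5,100+Y/2.5,.044)[:2]-[.5034,.2825];print((np.array([[np.cos(t),np.sin(t)],[-np.sin(t),np.cos(t)]])@p*1000).round(1))
E
```

```text
[-53.   76.7]
[-53.8  -4.1]
[-52.2 -78.5]
[24.6 -4.1]
[ 25.2 -80.8]
```

```bash
python3 jog.py '[[[0.062, 0, 0, 0, 0, 0, 0], [0.062, 0, 0, 0, 0, 0, 0]]]' && python3 -c "
from workcell import manip
print(manip.job_done())"
```

```text
t: 35.58
ee_pos: [0.4326, -0.0691, 0.1722]
ee_rot: [-3.135, 0.198, 0.0]
ft_force: [0.6, -0.6, -0.2]
grip_width: 0.0619
grip_force: 0.0
the job is handed in; nothing more can be done
None
```

I handed the job in at about 36 s with both empties in the caddy and the flap shut, the three older tins at the lip, and a new tin behind the middle and right ones; I got no verdict back.

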